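# Weigh in two sample tubes jammed in a bottle neck

### The job

Set the orange weighing boat down centred and lengthwise on the balance pan, under the bottle's mouth, and press the blue key to zero it. Then tap the side of the tilted bottle, briskly but lightly, until both jammed tubes have dropped right down into the boat, and last press the green key to record. Press each key fully, one at a time, leave the red one alone, never touch the tubes, and do not disturb the other things on the bench.

Things in the scene. Friction and masses are not known exactly. Their poses are not given: they have to be found in the camera images.
- station: fixed station: white balance 205 x 130 x 36 high with a steel pan 180 x 85 (top 45 above the bench); behind it two posts (24 x 10 in plan, at x -127, y +/-60, 266 tall) from whose tops the bottle hangs. Origin on the bench under the pan's centre; x = the pan's long axis, pointing the way the bottle's mouth points; z up
- pan (a point): centre of the pan's top surface
- bottle: clear bottle, 240 long, tilted mouth-down by 25 degrees, on a sprung hinge pin between the post tops. Origin on the pin; x along the bottle to the mouth, y along the pin, z up and square to both; the bottle's axis is at z -70. Body (diameter 90) x -120 to -25, shoulder to 0, neck (outer diameter 45 at its rims, bore 32) 0 to 120. Rests against a stop; rocks up to 0.16 rad
- bottle_top (a point): where to tap, downwards: on the top line of the bottle's body, 75 behind the pin, about 263 above the bench. 4 N starts the rock, 8 N ends it; it springs back. A brisk tap (0.15 m/s or more, 10 past first contact, away at once) shakes the tubes 5 to 30 along the neck; a slow push does nothing. Two to fourteen taps free both
- mouth (a point): centre of the bottle's mouth; its lower lip is 125 above the bench and 55 from the pan's centre on the -x side, so the neck overhangs the boat's place: bring the boat in low from the +x side
- tube_a: round-bottomed sample tube, 64 long, diameter 26, about 30 g, pink with a red cap; the front one jammed in the neck. Origin at its middle; x along it to the round bottom, which leads out of the mouth
- tube_b: the same with a yellow cap, jammed behind the first, its origin starting about 65 further up the neck
- boat: orange open weighing boat, 170 long (x) x 66 wide (y) x 45 tall, walls and floor 4 thick, about 90 g, loose, alike both ways round. Origin at the centre of its underside; starts flat on the bench at the left or the right
- boat_mid (a point): centre of the boat, half-way up (22.5 above its underside)
- console: fixed grey key console, 85 x 170 x 30 tall, on whichever side the boat is not. Origin at the centre of its underside; three keys in a row along its y, 50 apart: blue at y = +50, green in the middle, red at -50, each a button of diameter 28 standing 6 out of a black collar of diameter 44
- key_blue_top (a point): centre of the top of the blue (zero) key, 48 above the bench; press straight down
- key_green_top (a point): centre of the top of the green (record) key, 48 above the bench
- key_red_top (a point): centre of the top of the red (cancel) key, 48 above the bench
- key_blue (a joint): travel of the blue key in m: 0 up, 0.006 fully down (about 4 N); springs back
- key_green (a joint): travel of the green key, the same
- key_red (a joint): travel of the red key, the same
- tip_box: closed orange pipette-tip box with a white deck, 125 x 90 x 75 tall (mm); a loose bystander, origin at the centre of its underside
- tube_rack: blue tube rack with a few capped tubes standing in it, 100 x 200 x 60 (97 to the caps) (mm); a loose bystander, origin at the centre of its underside
- well_plate: flat pale well plate with green wells, 85 x 127 x 12 (mm); a loose bystander, origin at the centre of its underside
- pipette: blue and white hand pipette lying down, about 235 long, 30 wide and 26 high (mm); a loose bystander, origin at the centre of its underside
- reagent: amber reagent bottle with blue cap, diameter 68, 140 tall (mm); a loose bystander, origin at the centre of its underside
- beaker: white cup, diameter 70, 80 tall (mm); a loose bystander, origin at the centre of its underside
- jar: white jar with orange cap, diameter 60, 85 tall (mm); a loose bystander, origin at the centre of its underside
Things that resemble listed ones, but are neither listed nor needed, are in the scene too. There is more than one size of the boat; the job needs the largest.

How it is judged:
By the outcome, as a careful person would: the job done as asked, in the order asked, and still so for the second after the job is handed in, with the robot touching nothing.
It also fails if it takes over 72 s, if anything falls off the work surface, if the arm or the gripper's body presses on something with over 40 N, if the wrist force passes 120 N, or if a joint passes its speed limit or range.

### The arm

A 6-joint arm with a two-finger parallel gripper is mounted at the origin on the work surface. World frame = base frame: x ahead of the robot, y to its left, z up, the work surface at z = 0. Lengths are in m, angles in rad, forces in N, time in s.
With the tool pointing down it reaches from about 0.225 to 0.875 m from the base axis. Payload 3.4 kg.
Tool frame: the origin (TCP) lies midway between the tips of the shut fingers; the grasp point (between the pads) lies 19 mm behind it; z points along the fingers, y is the line along which they close (so a half turn about z gives the same grasp; the last joint's range is limited). The gripper opens to 85 mm and grips with 20 to 120 N. Pads are 22 mm wide; open, the fingers measure 114 mm over their backs; the gripper's body (76 mm by 85 mm) begins 54 mm behind the grasp point. The pads swing forward as they close: fully open they stand 13 mm farther back than shut.
Start: joints at [1.112, 0.276, 1.505, -0, 1.361, -0.121], TCP at [0.191, 0.543, 0.231] pointing down, gripper open.
Joint ranges: [-2.89, 2.89], [-0.75, 2.08], [0.22, 2.7], [-1.18, 4.32], [0.11, 2.71], [-2.7, 2.7]. Speed limits (rad/s): [2.57, 2.57, 3.14, 3.14, 3.14, 3.14].

### API

Orientations are given as a unit quaternion [w, x, y, z].
In Python, from rig import * gives the robot as it stands.
- The arm moves only by the tool apply_moves, never from a script. Its argument "steps" is one flat list of numbers, 4 for each row, row after row: the shift along the world's x, y, z in cm, then the turn about the world's z in degrees. A call has 1 to 8 rows; each row is the pose to reach, as a shift and turn from the pose commanded when the call began; what a row does not reach only later rows make up. A row lasts 1/12 s, in which the tool goes at most 41.7 mm and 7.16 degrees, less where a joint would pass 70% of its speed; a pose out of reach is approached as far as the arm can. A call with a gripper value outside its range is refused whole. "jaw" is the closure in counts, from 0 (fully open) to 255 (shut), set as the call begins (left out, the last holds). The fingers move at their own pace and stop on an object; "newtons" is the grip in N (left out, the last holds). Time passes only in rows, so rows that repeat a pose let the fingers close. It gives the time, the measured TCP pose, the force, the opening and the grip force at its end, in the units of the state.
- get_state(): the state, without advancing time (a new reading comes with each control period).
- get_image(name): name is "scene" or "side" or "wrist"; returns the picture (384x512x3 uint8, red, green, blue); there is no depth.
- calibration(name): a dict with "fx", "fy", "cx", "cy" (pixels), "xyz" and "rotation" of the camera in the world. Camera axes: x right, y up, looking along -z (the intrinsics and any distortion apply to the point x, -y, -z); pixel columns grow to the right and rows downward; lengths in m; the calibration is good to about 2 mm. A picture is of the moment at which its call begins: read the wrist's pose just before it. calibration takes no time and is no camera call; for the wrist camera it gives the pose at the moment of the call.
- sign_off(): hands the job in; it is judged then, once.
The state is a dict: "clock": time; "qpos": joint angles; "qd": joint speeds; "effort": joint torques, N m; "position": TCP position; "ee_rot": TCP orientation; "contact_force": force on the tool from outside, world axes, zero at the start; "moment": the same for the moment, N m; "width": finger opening in m; "gripper_force": force on a finger pad.
Only numpy, scipy, OpenCV 4.12 (cv2) and the standard library are available. Lean on these libraries where they do the work, as an engineer would, in place of code of your own. Each camera call takes 0.05 s, during which the arm holds its last target. There are 200 camera calls.

## Working session

There is one attempt and no reset: what is moved stays moved. The work goes in short steps, Python scripts to look and compute and a tool call to move; the robot and the scene stay as the last step left them, time stands still between calls to the robot, and variables do not carry over. Pictures are saved under pics/ and viewed, at most 10 in all, crops included, and the job is handed in when it is done.

Besides the shell and the picture viewer there is one more tool, called after "Call:" as name(argument=value, ...) on one line, values as JSON. apply_moves: Moves the arm, as the interface text tells. Its arguments: {"type":"object","properties":{"steps":{"type":"array","items":{"type":"number"}},"jaw":{"type":"number"},"newtons":{"type":"number"}},"required":["steps"]}

```bash
ls; mkdir -p pics; python3 - <<'E'
from rig import *
import cv2,numpy as np
for n in ("scene","side"):
    im=get_image(n); cv2.imwrite(f"pics/{n}0.png",im[:,:,::-1]); c=calibration(n); print(n,c)
s=get_state();print(s)
E
python3 -c "
import cv2,numpy as np
a=cv2.imread('pics/scene0.png');b=cv2.imread('pics/side0.png')
cv2.imwrite('pics/s2.png',cv2.resize(a,(800,600)));cv2.imwrite('pics/d2.png',cv2.resize(b,(800,600)))"
```

```text
pics
scene {'fx': 364.585645759771, 'fy': 364.585645759771, 'cx': 256.0435862960712, 'cy': 198.16656195039778, 'xyz': array([ 1.19843877, -0.67015251,  0.85165135]), 'rotation': array([0.82442971, 0.43004301, 0.17594436, 0.32314433])}
side {'fx': 459.14500479853774, 'fy': 459.14500479853774, 'cx': 255.7657003921384, 'cy': 189.47885514067573, 'xyz': array([0.90208164, 1.24486797, 1.30921491]), 'rotation': array([0.16009608, 0.06148406, 0.39644469, 0.90189831])}
{'clock': 0.1, 'qpos': array([ 1.11203586e+00,  2.76515308e-01,  1.50602017e+00, -4.69126508e-06,
        1.36066045e+00, -1.20983079e-01]), 'qd': array([ 0.00153517, -0.00144858, -0.00432952, -0.00040857, -0.00063435,
        0.00167204]), 'effort': array([ 3.23886627e-03, -4.17698979e+01, -2.46404582e+01, -7.36100537e-05,
        5.82672888e-03,  1.14568928e-05]), 'position': array([0.19034001, 0.54209005, 0.23053014]), 'ee_rot': array([-2.26933373e-04,  1.68086423e-01,  9.85771937e-01, -7.68848524e-04]), 'contact_force': array([-0.16523808,  0.284551  ,  0.7571057 ]), 'moment': array([-0.0211701 ,  0.0506099 ,  0.02543383]), 'gripper_force': 0.0, 'width': 0.08525697729545355}
```

View pics/s2.png

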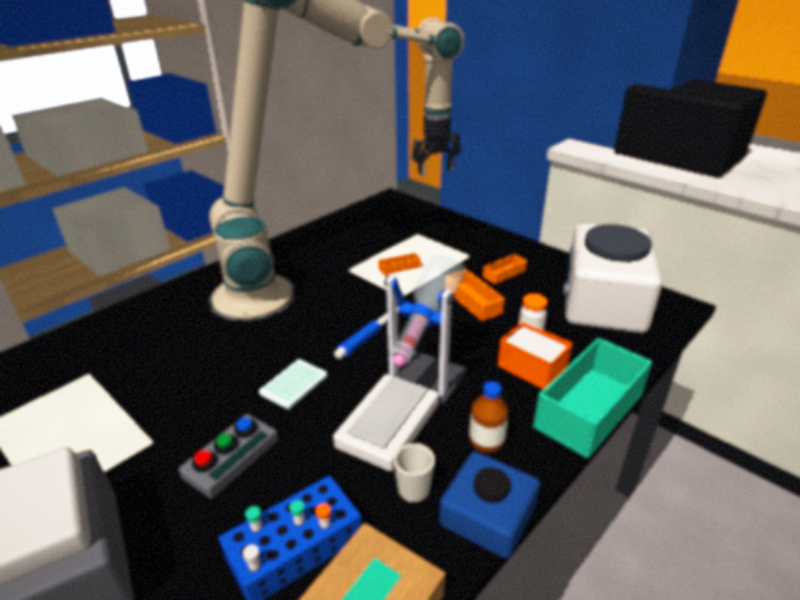

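View pics/d2.png

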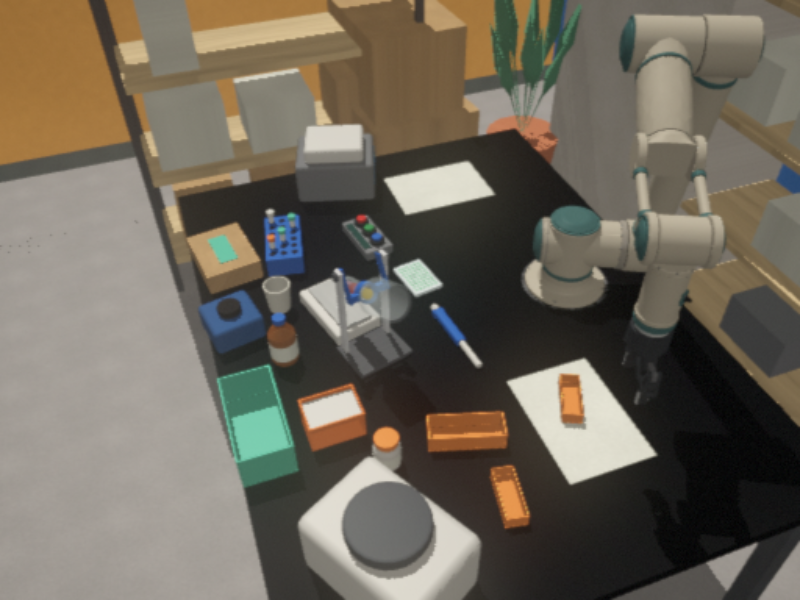

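Scene (800x600 view): station with pan near (390,415), console (230,455) with red (204,458), green (225,440), blue (245,425). In the side view there are three boats: large (467,432), small (571,398) and small (510,497). The tip box (332,417) and jar (386,445) are also orange. By size I choose (467,432), and check it and the station in one crop.

```bash
cat > h.py <<'E'
import numpy as np,cv2
from scipy.spatial.transform import Rotation as R
from rig import *
def cam(n):
    c=calibration(n);q=c["rotation"];return c,R.from_quat(np.r_[q[1:],q[0]]).as_matrix()
def ray(C,uv):
    c,M=C;uv=np.atleast_2d(uv).astype(float)
    d=np.c_[(uv[:,0]-c["cx"])/c["fx"],-(uv[:,1]-c["cy"])/c["fy"],-np.ones(len(uv))]
    return c["xyz"],d@M.T
def onz(C,uv,z):
    o,d=ray(C,uv);return o+d*((z-o[2])/d[:,2])[:,None]
def proj(C,P):
    c,M=C;p=(np.atleast_2d(P)-c["xyz"])@M
    return np.c_[c["cx"]+c["fx"]*p[:,0]/-p[:,2],c["cy"]-c["fy"]*p[:,1]/-p[:,2]]
def blobs(im,lo,hi,amin=25):
    m=cv2.inRange(cv2.cvtColor(im,cv2.COLOR_RGB2HSV),np.array(lo),np.array(hi))
    n,l,s,c=cv2.connectedComponentsWithStats(m)
    return [(c[i].round(1),s[i],l==i) for i in range(1,n) if s[i][4]>=amin]
E
python3 - <<'E'
from h import *
for n in("scene","side"):
    im=cv2.imread(f"pics/{n}0.png")[:,:,::-1].copy();C=cam(n);print(n)
    for k,lo,hi in(("orange",(4,170,90),(16,255,255)),("red",(0,170,80),(3,255,255)),("red2",(172,150,80),(179,255,255)),("green",(50,150,50),(80,255,255)),("blue",(105,150,60),(125,255,255))):
        for c,s,m in blobs(im,lo,hi,12): print(k,c,s,onz(C,c,.048)[0,:2].round(3))
a=cv2.imread('pics/side0.png')[120:350,180:400]
b=cv2.imread('pics/scene0.png')[150:310,200:340]
cv2.imwrite('pics/crop1.png',np.hstack([cv2.resize(a,(440,460),interpolation=cv2.INTER_CUBIC)[:400],cv2.resize(b,(350,400),interpolation=cv2.INTER_CUBIC)]))
E
```

```text
scene
orange [262.   8.] [262   0   1  17  17] [-3.16   4.099]
orange [284.   6.] [284   0   1  13  13] [-3.033  4.49 ]
orange [491.3  63.6] [458   0  54  91 788] [0.495 2.848]
orange [268.5  75.7] [262  26  20  94 575] [-0.647  1.42 ]
orange [255.3 168.3] [243 162  26  14 220] [0.234 0.338]
orange [312.1 183.2] [291 162  47  44 996] [0.492 0.406]
orange [341.9 192.5] [334 187  17  12 150] [0.619 0.428]
orange [340.1 229.9] [318 207  49  42 903] [0.74  0.226]
orange [312.8 263.1] [302 253  23  20 332] [0.765 0.033]
orange [309.2 286.7] [302 283  15   6  26] [ 0.813 -0.051]
orange [206.2 326.9] [201 323  10   9  67] [ 0.699 -0.339]
red [129.2 292.5] [124 288  12  11  87] [ 0.45  -0.413]
green [359.7 241. ] [349 224  24  32  73] [0.819 0.22 ]
green [375.  234.1] [373 231   5   7  15] [0.839 0.286]
green [406.5 232.8] [404 230   7   6  13] [0.914 0.363]
green [396.1 259.1] [394 255   5   7  14] [0.945 0.221]
green [389.1 273. ] [385 270  10   7  18] [0.956 0.152]
green [142.7 281.6] [138 277  11  10  82] [ 0.443 -0.365]
green [381.1 285.1] [377 283   9   6  16] [0.961 0.093]
blue [32.8 
[... 795 characters left out ...]
147]
blue [185.1 345.3] [ 139  304   93   80 3360] [ 0.701 -0.409]
side
orange [217.3 248.4] [208 246  18   6  22] [0.692 0.194]
orange [297.3 275.6] [ 272  264   53   25 1041] [0.473 0.403]
orange [228.8 272.7] [225 269   8   9  35] [0.686 0.311]
orange [325.7 317. ] [314 298  25  40 334] [0.454 0.578]
red [230.7 139.1] [229 138   5   3  13] [ 0.452 -0.411]
blue [505.4 114.8] [499 107  13  16 127] [-0.851 -0.123]
blue [182.  153.9] [169 138  25  29 354] [ 0.688 -0.384]
blue [240.5 151. ] [238 150   6   3  14] [ 0.438 -0.311]
blue [227.8 186.4] [224 180   9  11  21] [ 0.56  -0.106]
blue [286.7 207.5] [277 197  21  23 173] [0.382 0.091]
blue [177.7 203.1] [174 201   9   6  38] [ 0.774 -0.083]
```

View pics/crop1.png

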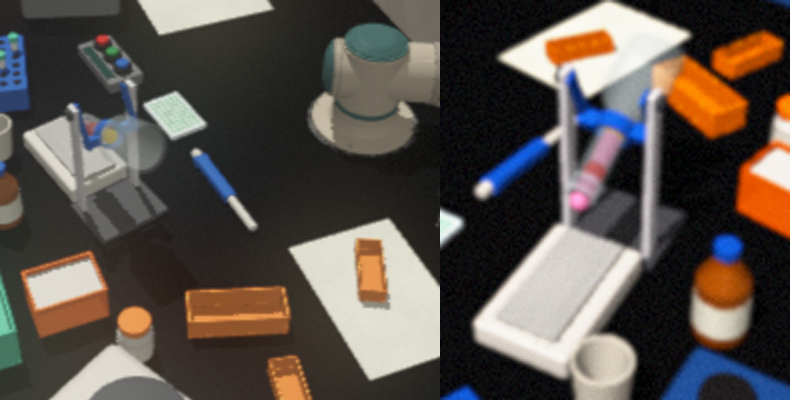

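The crop confirms the large boat (about 50x23 px against 25x14 for the small ones). The station has posts at about (251,178) and (286,188) in the scene image and the mouth with the pink tube at about (231,230). Next, a rough fit of the station.

```bash
python3 - <<'E'
from h import *
C=cam("scene");D=cam("side")
print("bal corners",onz(C,[(214,279),(250,292),(280,254),(251,242)],.036)[:,:2].round(3).tolist())
print("posts",onz(C,[(251,178),(286,187)],.266)[:,:2].round(3).tolist(), onz(D,[(180+74/2,120+108/2),(180+128/2,120+84/2)],.266)[:,:2].round(3).tolist())
im=cv2.imread("pics/scene0.png")[:,:,::-1].copy()
for c,s,m in blobs(im,(0,0,120),(179,60,255),300):
    if 200<c[0]<300 and 200<c[1]<320:
        print(c,s); P=onz(C,np.argwhere(m)[:,::-1],.036)[:,:2].astype(np.float32);print(cv2.minAreaRect(P))
im=cv2.imread("pics/side0.png")[:,:,::-1].copy()
for c,s,m in blobs(im,(0,140,60),(20,255,255),300):
    print(c,s)
    for z in(.0,.045): print(z,cv2.minAreaRect(onz(D,np.argwhere(m)[:,::-1],z)[:,:2].astype(np.float32)))
E
```

```text
bal corners [[0.581, -0.21], [0.694, -0.173], [0.657, 0.006], [0.548, -0.016]]
posts [[0.527, 0.013], [0.639, 0.045]] [[0.636, 0.052], [0.527, 0.023]]
[256.7 238.4] [ 213  150   87  171 5239]
((0.4093068838119507, 0.11643180251121521), (0.3196958899497986, 0.9729591608047485), 33.058780670166016)
[34.2 51.7] [   0    0   83  105 6935]
0.0 ((1.3193351030349731, -2.0335183143615723), (0.4297758638858795, 1.6595921516418457), 2.6583518981933594)
0.045 ((1.3049933910369873, -1.9208345413208008), (0.41500377655029297, 1.6025488376617432), 2.6583502292633057)
[78.8 12.5] [ 67   0  24  28 444]
0.0 ((1.007117509841919, -2.3794636726379395), (0.12161581963300705, 0.5496276617050171), 2.526646375656128)
0.045 ((1.003507375717163, -2.2548890113830566), (0.11743566393852234, 0.5307359099388123), 2.5266339778900146)
[158.    6.8] [ 119    0   91   20 1210]
0.0 ((0.3860110342502594, -2.2879841327667236), (0.38839906454086304, 0.6541263461112976), 87.35585021972656)
0.045 ((0.4037493169307709, -2.1665537357330322), (0.3750492036342621, 0.6316429376602173), 87.35585021972656)
[303.9  21.5] [280   0 
[... 576 characters left out ...]
 (0.14353066682815552, 0.15604037046432495), 0.850447952747345)
0.045 ((0.7273087501525879, 0.25995925068855286), (0.1385972499847412, 0.15067695081233978), 0.8504326343536377)
[298.  275.6] [ 272  263   54   27 1289]
0.0 ((0.4531322717666626, 0.3711448907852173), (0.10750875622034073, 0.18246200680732727), 72.11477661132812)
0.045 ((0.46856337785720825, 0.40117624402046204), (0.10381349176168442, 0.17619051039218903), 72.11477661132812)
[325.9 317.6] [313 297  27  42 718]
0.0 ((0.4363088011741638, 0.5509529113769531), (0.14549511671066284, 0.059094566851854324), 79.57218933105469)
0.045 ((0.4523182511329651, 0.5748040080070496), (0.1404942274093628, 0.057063400745391846), 79.57218170166016)
```

Call:
apply_moves(steps=[4, -2, 1, 0, 8, -4, 3, 0, 12, -6, 4, 0, 16, -8, 5, 0, 20, -9, 6, 0, 24, -11, 6, 0, 27, -12, 6, 0, 27, -12, 6, 0])

```text
clock: 0.77
position: [0.4663, 0.4198, 0.2907]
ee_rot: [0.002, 0.17, 0.985, -0.001]
contact_force: [0.2, -0.3, -0.3]
width: 0.0851
gripper_force: 0.0
```

```bash
python3 - <<'E'
from h import *
s=get_state();print(s["position"],s["ee_rot"])
C=cam("wrist");im=get_image("wrist");cv2.imwrite("pics/w1.png",im[:,:,::-1])
print(C[0],(C[1]@[0,0,-1]).round(3))
for c,s,m in blobs(im,(0,140,50),(20,255,255),300):
    p=np.argwhere(m)[:,::-1]
    print(c,s,[cv2.minAreaRect(onz(C,p,z)[:,:2].astype(np.float32)) for z in(0,.045)])
E
```

```text
[0.46630533 0.41976508 0.2907136 ] [ 1.88688514e-03  1.70407326e-01  9.85371734e-01 -5.73692430e-04]
{'fx': 322.8629950231367, 'fy': 322.8629950231367, 'cx': 258.1283479580872, 'cy': 196.46584447842136, 'xyz': array([0.39022238, 0.4472625 , 0.43318385]), 'rotation': array([ 0.80592222, -0.13167359, -0.09267755,  0.5697037 ])} [ 0.299 -0.107 -0.948]
[359.6  97.8] [ 305   70  109   57 4432] [((0.44515395164489746, 0.5652437210083008), (0.13627421855926514, 0.05165834352374077), 79.42806243896484), ((0.4394475817680359, 0.5529876351356506), (0.12211772054433823, 0.04629196971654892), 79.42807006835938)]
[229.4 157.9] [ 196   90   64  139 7545] [((0.4700338542461395, 0.377738356590271), (0.07581308484077454, 0.1901179552078247), 72.96649169921875), ((0.4617428779602051, 0.38496068120002747), (0.06793749332427979, 0.17036807537078857), 72.96652221679688)]
[277.  300.3] [ 256  280   43   41 1380] [((0.7010615468025208, 0.36881348490715027), (0.06689669191837311, 0.07498309761285782), 70.53693389892578), ((0.668770968914032, 0.37696290016174316), (0.059947337955236435, 0.06719367951154709), 70.53710174560547)]
[210.7 330.7] [ 164  296   94   81 3398] [((0.7420855760574341, 0.2311585694551468), (0.1504136621952057, 0.14364023506641388), 1.3334343433380127), ((0.7055333852767944, 0.2536078989505768), (0.13478848338127136, 0.12871865928173065), 1.3334364891052246)]
```

View pics/w1.png

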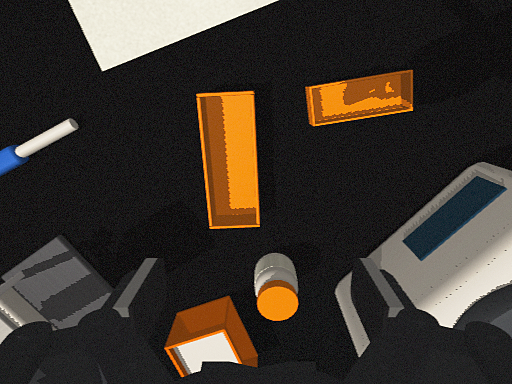

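Wrist view: the large boat is at (229,158), measuring 170x68 on the rim plane. The jar is at (277,300) and the tip box at (211,335). Moving down over the boat's +x end.

Call:
apply_moves(steps=[2, -3, -3, 2.6, 4, -5, -7, 2.6, 4.4, -5, -11, 2.6, 4.4, -5, -15, 2.6, 4.4, -5, -18, 2.6, 4.4, -5, -20, 2.6, 4.4, -5, -20, 2.6])

```text
clock: 1.4
position: [0.4997, 0.3706, 0.0854]
ee_rot: [-0.005, 0.146, 0.989, -0.004]
contact_force: [-0.1, -0.8, -0.2]
width: 0.0855
gripper_force: 0.0
```

Call:
apply_moves(steps=[0, 0, -3, 0, 0, 0, -5, 0, 0, 0, -5, 0, 0, 0, -5, 0])

```text
clock: 1.73
position: [0.5041, 0.3731, 0.0419]
ee_rot: [-0.0, 0.145, 0.989, -0.0]
contact_force: [-0.6, 1.5, -0.2]
width: 0.0854
gripper_force: 0.0
```

Call:
apply_moves(steps=[0, 0, -2, 0, 0, 0, -3.7, 0, 0, 0, -3.7, 0, 0, 0, -3.7, 0])

```text
clock: 2.07
position: [0.5051, 0.3732, 0.0059]
ee_rot: [0.001, 0.146, 0.989, 0.001]
contact_force: [0.7, 0.6, 0.5]
width: 0.0855
gripper_force: 0.0
```

Call:
apply_moves(steps=[0, 0, 0, 0, 0, 0, 0, 0, 0, 0, 0, 0, 0, 0, 0, 0, 0, 0, 0, 0, 0, 0, 0, 0], jaw=255, newtons=30)

```text
clock: 2.57
position: [0.506, 0.3734, 0.0067]
ee_rot: [0.002, 0.146, 0.989, 0.001]
contact_force: [0.2, -0.2, 7.1]
width: 0.0656
gripper_force: 34.5
```

Call:
apply_moves(steps=[0, 0, 0, 0, 0, 0, 0, 0, 0, 0, 0, 0, 0, 0, 3, 0, 0, 0, 7, 0, 0, 0, 11, 0, 0, 0, 15, 0, 0, 0, 19, 0], jaw=0)

```text
clock: 3.23
position: [0.5041, 0.3723, 0.196]
ee_rot: [-0.0, 0.146, 0.989, -0.0]
contact_force: [-0.0, 0.3, 0.4]
width: 0.0853
gripper_force: 0.0
```

Call:
apply_moves(steps=[0, -2, 3, 0, 0, -4, 7, 0, 0, -6, 11, 0, 0, -8, 15, 0, 0, -10, 19, 0, 0, -13, 22, 0, 0, -17, 22, 0, 0, -21, 22, 0])

```text
clock: 3.9
position: [0.5053, 0.1676, 0.4174]
ee_rot: [0.003, 0.145, 0.989, 0.001]
contact_force: [0.9, 0.1, -1.2]
width: 0.0854
gripper_force: 0.0
```

Call:
apply_moves(steps=[1, -4, 0, 0, 2, -8, 0, 0, 3, -12, 0, 0, 4, -16, 0, 0, 5, -20, 0, 0, 5, -23, 0, 0, 5, -23, 0, 0, 5, -23, 0, 0])

```text
clock: 4.57
position: [0.5545, -0.0633, 0.4134]
ee_rot: [-0.001, 0.147, 0.989, 0.0]
contact_force: [-0.8, -0.2, 0.8]
width: 0.0851
gripper_force: 0.0
```

```bash
python3 - <<'E'
from h import *
s=get_state();print(s["position"],s["ee_rot"])
C=cam("wrist");im=get_image("wrist");cv2.imwrite("pics/w2.png",im[:,:,::-1])
import pickle;pickle.dump(C,open("w2.pkl","wb"));print(C[0]["xyz"])
D=cam("side");im=get_image("side")
for c,s,m in blobs(im,(0,140,60),(20,255,255),300):
    if abs(c[0]-298)<40:print(c,s,[cv2.minAreaRect(onz(D,np.argwhere(m)[:,::-1],z)[:,:2].astype(np.float32)) for z in(0,.045)])
E
```

```text
[ 0.55446189 -0.06332031  0.41342522] [-8.04138375e-04  1.47332911e-01  9.89086583e-01  3.12196729e-04]
[ 0.47792003 -0.03977652  0.55634266]
[298.3 276.1] [ 272  263   54   27 1276] [((0.4533049166202545, 0.3726936876773834), (0.10632823407649994, 0.1828354448080063), 73.76150512695312), ((0.4687301218509674, 0.4026719033718109), (0.10267355293035507, 0.17655113339424133), 73.76152038574219)]
[325.9 317.4] [313 297  27  41 711] [((0.4362923204898834, 0.550915002822876), (0.14533433318138123, 0.05886589735746384), 79.72391510009766), ((0.45230230689048767, 0.5747673511505127), (0.14033891260623932, 0.05684259533882141), 79.7239761352539)]
```

View pics/w2.png

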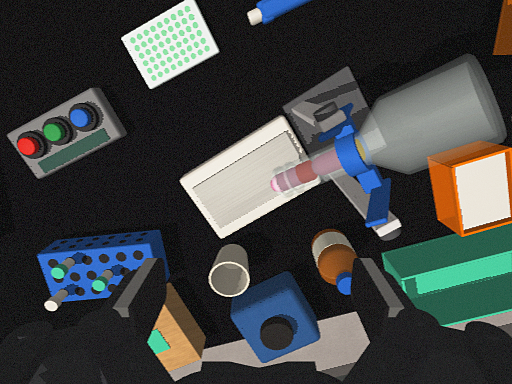

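Wrist view: console keys are red (28,146), green (54,132), blue (79,117). The balance runs from (181,181) to (300,130), the mouth with tube is at (278,184), the bottle body at (435,110), and the beaker at (229,270). Zooming on the pan.

```bash
python3 - <<'E'
from h import *;import pickle
im=cv2.imread("pics/w2.png");cv2.imwrite("pics/c2.png",cv2.resize(im[105:245,170:370],(800,560),interpolation=cv2.INTER_CUBIC))
C=pickle.load(open("w2.pkl","rb"));r=im[:,:,::-1].copy()
for k,lo,hi,z in(("red",(0,150,60),(4,255,255),.048),("red2",(174,150,60),(179,255,255),.048),("green",(50,120,50),(80,255,255),.048),("blue",(105,140,60),(125,255,255),.048)):
    for c,s,m in blobs(r,lo,hi,60):
        if c[0]<100 and c[1]<170: print(k,c,s,onz(C,c,z)[0].round(4))
E
```

```text
red [ 27.3 145.6] [ 17 137  22  18 282] [ 0.4521 -0.4117  0.048 ]
green [ 53.6 131.6] [ 43 123  22  18 302] [ 0.4445 -0.3616  0.048 ]
blue [ 80.  117.3] [ 70 109  21  18 309] [ 0.4367 -0.3125  0.048 ]
```

View pics/c2.png

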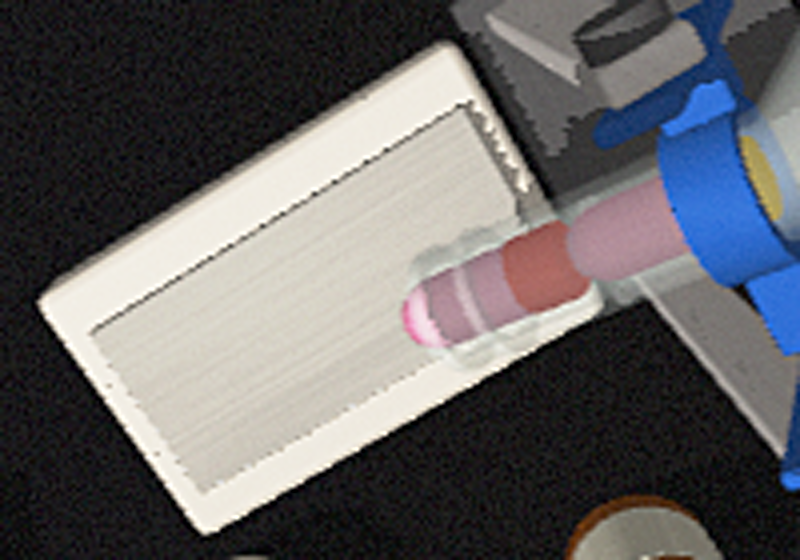

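```bash
python3 - <<'E'
from h import *;import pickle
C=pickle.load(open("w2.pkl","rb"))
f=lambda p,z:onz(C,np.array(p)/4+[170,105]-0.4,z)[:,:2]
for p,z in(([(92,332),(203,494),(465,104)],.045),([(44,302),(205,533),(452,44)],.036)):
    A,B,D=f(p,z);print((A-B),np.hypot(*(A-B)),np.hypot(*(D-A)),"ctr",(B+D)/2,"ang",np.degrees(np.arctan2(*(A-D)[::-1])),np.degrees(np.arctan2(*(B-A)[::-1])))
E
```

```text
[-0.08217861 -0.02028085] 0.08464417430153068 0.17778863708036358 ctr [ 0.61147152 -0.09133788] ang -75.31140379385384 13.863008296334389
[-0.11971887 -0.02998963] 0.12341792794522485 0.19771250898055404 ctr [ 0.61091345 -0.09424884] ang -74.84770537861073 14.063229354570097
```

Call:
apply_moves(steps=[-1, 4, 0, 0, -2, 8, 0, 0, -3, 12, 0, 0, -4, 16, 0, 0, -5, 20, 0, 0, -5, 24, 0, 0, -5, 28, 0, 0, -5, 32, -1, 0])

```text
clock: 5.33
position: [0.5032, 0.262, 0.4067]
ee_rot: [0.002, 0.144, 0.99, 0.001]
contact_force: [0.5, -1.4, 0.9]
width: 0.0855
gripper_force: 0.0
```

Call:
apply_moves(steps=[0, 3, -3, 0, 0, 6, -6, 0, 0, 9, -9, 0, 0, 12, -12, 0, 0, 12, -16, 0, 0, 12, -20, 0, 0, 12, -24, 0, 0, 12, -28, 0])

```text
clock: 6.0
position: [0.5026, 0.3802, 0.1229]
ee_rot: [0.0, 0.144, 0.99, 0.0]
contact_force: [0.1, 0.9, 0.1]
width: 0.0855
gripper_force: 0.0
```

Call:
apply_moves(steps=[0, 0, -3, 0, 0, 0, -6, 0, 0, 0, -9, 0, 0, 0, -11, 0, 0, 0, -11.8, 0, 0, 0, -11.8, 0, 0, 0, -11.8, 0])

```text
clock: 6.58
position: [0.5043, 0.3794, 0.0069]
ee_rot: [0.0, 0.145, 0.989, 0.0]
contact_force: [0.6, -0.1, 0.8]
width: 0.0852
gripper_force: 0.0
```

Call:
apply_moves(steps=[0, 0, 0, 0, 0, 0, 0, 0, 0, 0, 0, 0, 0, 0, 0, 0, 0, 0, 0, 0, 0, 0, 0, 0], jaw=255, newtons=30)

```text
clock: 7.08
position: [0.5058, 0.3792, 0.0085]
ee_rot: [0.002, 0.146, 0.989, 0.002]
contact_force: [-1.0, 1.0, 6.4]
width: 0.0663
gripper_force: 34.3
```

Call:
apply_moves(steps=[0, 0, 2, 0, 0, 0, 4, 0, 0, 0, 7, 0, 0, 0, 10, 0, 0, 0, 13, 0, 0, 0, 16, 0, 0, 0, 16, 0, 0, 0, 16, 0])

```text
clock: 7.75
position: [0.5058, 0.3788, 0.169]
ee_rot: [0.002, 0.146, 0.989, 0.002]
contact_force: [-0.1, 0.0, -1.5]
width: 0.066
gripper_force: 33.8
```

```bash
python3 - <<'E'
from h import *
s=get_state();print(s["position"],s["ee_rot"])
C=cam("wrist");im=get_image("wrist");cv2.imwrite("pics/w3.png",im[:,:,::-1])
zb=s["position"][2]-.007+.045
for c,t,m in blobs(im,(0,140,50),(20,255,255),300):
    if t[4]>3000: print(c,t,cv2.minAreaRect(onz(C,np.argwhere(m)[:,::-1],zb)[:,:2].astype(np.float32)))
E
```

```text
[0.50578346 0.37878695 0.1689828 ] [0.00226949 0.14577161 0.98931391 0.00186323]
[241.8 193. ] [  130     0   228   374 47431] ((0.4706481695175171, 0.38797977566719055), (0.06660974025726318, 0.13814423978328705), 74.71437072753906)
[433.2  49.6] [ 362    6  150   81 6832] ((0.43257907032966614, 0.45652374625205994), (0.044899191707372665, 0.01764245703816414), 79.6304702758789)
```

Call:
apply_moves(steps=[-2.4, -2.6, 0, 0, -4.9, -5.3, 0, 0, -7.3, -8, 0, 0, -9.8, -10.6, 0, 0, -12.2, -13.3, 0, 0, -14.6, -16, 0, 0, -14.6, -19.5, 0, -6, -14.6, -23, 0, -12])

```text
clock: 8.47
position: [0.3552, 0.1469, 0.1645]
ee_rot: [-0.002, 0.249, 0.968, -0.001]
contact_force: [1.7, -0.7, -0.8]
width: 0.0662
gripper_force: 33.9
```

Call:
apply_moves(steps=[0, -3.5, 0, -6, 0, -7, 0, -12, 0, -10.5, 0, -18, 0, -14, 0, -24, 0, -17.5, 0, -30, 1, -21, 0, -36, 2, -24.5, 0, -42, 4, -28, 0, -46.7])

```text
clock: 9.13
position: [0.3955, -0.1325, 0.1645]
ee_rot: [-0.003, 0.614, 0.789, -0.0]
contact_force: [0.2, 1.7, 0.0]
width: 0.0663
gripper_force: 33.9
```

Call:
apply_moves(steps=[2, -3, 0, 0, 5, -6, 0, 0, 8.5, -8, 0, 0, 12, -10, 0, 0, 15.5, -11.5, 0, 0, 19, -12.5, 0, 0, 22, -12.5, 0, 0, 22, -12.5, 0, 0])

```text
clock: 9.8
position: [0.6234, -0.2574, 0.1626]
ee_rot: [0.0, 0.612, 0.791, 0.001]
contact_force: [-0.7, -0.4, -0.9]
width: 0.066
gripper_force: 33.9
```

```bash
python3 - <<'E'
from h import *;import pickle
C=pickle.load(open("w2.pkl","rb"))
print("beaker rim",onz(C,[(230,279),(210,278)],.08)[:,:2].round(3).tolist(),"rack corners",onz(C,[(160,231),(163,262),(40,250)],.06)[:,:2].round(3).tolist())
s=get_state();print(s["position"])
E
```

```text
beaker rim [[0.755, -0.173], [0.744, -0.205]] rack corners [[0.645, -0.262], [0.701, -0.279], [0.619, -0.472]]
[ 0.62339845 -0.25738744  0.16264878]
```

Call:
apply_moves(steps=[1, 3, 0, 0, 1.5, 5.5, 0, 0, 1.5, 5.8, 0, 0, 1.5, 5.8, -2, 0, 1.5, 5.8, -4, 0, 1.5, 5.8, -4, 0, 1.5, 5.8, -4, 0])

```text
clock: 10.38
position: [0.6315, -0.1982, 0.1239]
ee_rot: [-0.003, 0.612, 0.791, -0.001]
contact_force: [-0.1, -0.0, -0.0]
width: 0.0662
gripper_force: 34.0
```

Call:
apply_moves(steps=[0.6, 0, -2, 0, 0.6, 0, -4, 0, 0.6, 0, -6, 0, 0.6, 0, -6.4, 0, 0.6, 0, -6.4, 0, 0.6, 0, -6.4, 0])

```text
clock: 10.88
position: [0.6402, -0.1993, 0.0633]
ee_rot: [0.001, 0.612, 0.791, 0.0]
contact_force: [0.7, 0.3, -0.4]
width: 0.0665
gripper_force: 34.0
```

Call:
apply_moves(steps=[-0.5, 1.8, 0, 0, -1, 3.6, 0, 0, -1.5, 5.4, 0, 0, -1.8, 6.5, 0, 0, -1.8, 6.5, 0, 0, -1.8, 6.5, 0, 0, -1.8, 6.5, 0, 0])

```text
clock: 11.47
position: [0.6221, -0.1339, 0.0626]
ee_rot: [0.001, 0.612, 0.791, -0.0]
contact_force: [-0.5, -1.1, -0.1]
width: 0.0661
gripper_force: 34.0
```

```bash
python3 - <<'E'
from h import *
s=get_state();p=s["position"];print(p)
xs=np.array([.25,-.968]);pan=np.array([.6113,-.0915])
for n in("wrist","scene"):
    C=cam(n);im=get_image(n);cv2.imwrite(f"pics/{n}4.png",im[:,:,::-1])
    for c,t,m in blobs(im,(0,140,50),(20,255,255),300):
        if t[4]<700: continue
        r=cv2.minAreaRect(onz(C,np.argwhere(m)[:,::-1],p[2]-.0085+.045)[:,:2].astype(np.float32))
        d=np.array(r[0])-pan;print(n,c,t,r,"rel",d@xs,d@[.968,.25])
    print(proj(C,[[*(pan+a*xs+b*np.array([.968,.25])),p[2]+.0365] for a in(.085,-.085) for b in(.033,-.033)]).round())
a=cv2.imread('pics/wrist4.png');b=cv2.imread('pics/scene4.png')[200:320,200:320]
cv2.imwrite('pics/c4.png',np.hstack([cv2.resize(a,(400,300)),cv2.resize(b,(300,300),interpolation=cv2.INTER_CUBIC)]))
E
```

```text
[ 0.6221258  -0.1339199   0.06259805]
wrist [251.1 212.9] [  131     0   223   374 41580] ((0.6122579574584961, -0.09910682588815689), (0.06567733734846115, 0.14088989794254303), 16.86039924621582) rel 0.007602896824359907 -0.0009744036522149605
[[ 333.  388.]
 [ 180.  387.]
 [ 382. -100.]
 [ 134. -101.]]
scene [272.3  56.6] [ 261    0   24  120 2511] ((-1.7075408697128296, 2.6684842109680176), (0.37335625290870667, 5.197358131408691), 40.66209411621094) rel -3.2513749336452484 -1.5546419091400145
scene [490.4  39.7] [ 458    0   54   91 3506] ((-0.029312580823898315, 4.404288291931152), (0.5422930717468262, 5.0018205642700195), 13.372941970825195) rel -4.51207621179533 0.5038340947452545
scene [340.  229.4] [318 207  49  42 989] ((0.7532750964164734, 0.19091057777404785), (0.15591339766979218, 0.17936384677886963), 1.926167368888855) rel -0.23787966518115997 0.20803453777465825
scene [241.7 363.9] [ 191  334   95   50 2179] ((0.8783043622970581, -0.38786864280700684), (0.15995359420776367, 0.14517852663993835), 8.631431579589844) rel 0.3536359368114471 0.1843680620018006
[[244. 270.]
 [224. 262.]
 [271. 235.]
 [253. 229.]]
```

View pics/c4.png

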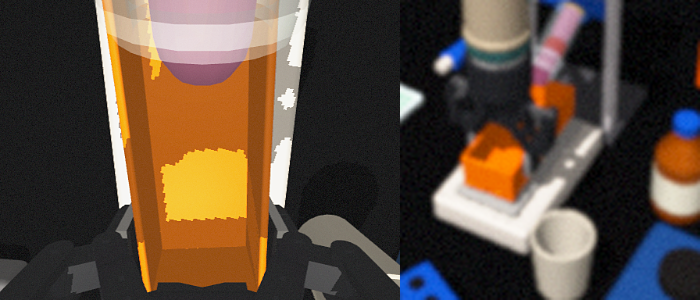

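The wrist view shows the boat in the jaws under the neck, with the pink tube bottom above it and the pan evenly visible on both sides. The end wall is hidden by the gripper. I check the lengthwise place in the scene view relative to the balance.

```bash
python3 - <<'E'
from h import *
C=cam("scene");im=cv2.imread("pics/scene4.png")[:,:,::-1].copy()
xs=np.array([.25,-.968]);ys=np.array([.968,.25]);pan=np.array([.6113,-.0915])
P=lambda a,b,z:[*(pan+a*xs+b*ys),z]
print("bal",proj(C,[P(.1025,.065,.036),P(.1025,-.065,.036)]).round(1).tolist())
for z in(.0541,.0991):print("boat",z,proj(C,[P(.085,.033,z),P(.085,-.033,z)]).round(1).tolist())
for c,t,m in blobs(im,(0,140,50),(22,255,255),60):
    if 210<c[0]<260 and 240<c[1]<300:
        k=cv2.findContours(m.astype(np.uint8),cv2.RETR_EXTERNAL,cv2.CHAIN_APPROX_NONE)[0][0]
        print(c,t,cv2.approxPolyDP(k,1.5,True)[:,0].tolist())
w=cv2.inRange(cv2.cvtColor(im,cv2.COLOR_RGB2GRAY),150,255)[225:310,205:300]
k=max(cv2.findContours(w,cv2.RETR_EXTERNAL,cv2.CHAIN_APPROX_NONE)[0],key=cv2.contourArea)
print("white",(cv2.approxPolyDP(k,1.5,True)[:,0]+[205,225]).tolist())
E
```

```text
bal [[251.0, 293.4], [213.2, 277.4]]
boat 0.0541 [[244.2, 280.9], [225.0, 273.0]]
boat 0.0991 [[243.7, 269.9], [224.0, 262.1]]
[237.3 264.3] [223 249  28  32 594] [[234, 249], [224, 260], [223, 264], [228, 274], [244, 280], [250, 272], [248, 269], [249, 259], [241, 250]]
white [[214, 277], [214, 284], [248, 300], [252, 297], [255, 309], [269, 309], [270, 304], [277, 296], [276, 289], [273, 286], [259, 283], [265, 271], [253, 274], [245, 281], [229, 275], [224, 266]]
```

Boat corners match the expected positions within 1 px. Lowering and releasing.

Call:
apply_moves(steps=[0, 0, -0.4, 0, 0, 0, -0.8, 0, 0, 0, -0.8, 0, 0, 0, -0.8, 0])

```text
clock: 11.9
position: [0.6213, -0.1341, 0.0536]
ee_rot: [-0.0, 0.612, 0.791, -0.0]
contact_force: [0.1, 0.7, -0.9]
width: 0.066
gripper_force: 33.1
```

Call:
apply_moves(steps=[0, 0, -0.1, 0, 0, 0, -0.1, 0, 0, 0, -0.1, 0])

```text
clock: 12.15
position: [0.6215, -0.1341, 0.0534]
ee_rot: [0.0, 0.612, 0.791, -0.0]
contact_force: [-0.7, 0.3, 2.6]
width: 0.066
gripper_force: 33.3
```

Call:
apply_moves(steps=[0, 0, 0, 0, 0, 0, 0, 0, 0, 0, 0, 0, 0, 0, 0, 0, 0, 0, 1, 0, 0, 0, 3, 0, 0.2, -0.8, 6, 0, 0.5, -2, 10, 0], jaw=0)

```text
clock: 12.82
position: [0.6245, -0.1522, 0.152]
ee_rot: [-0.003, 0.611, 0.791, -0.001]
contact_force: [1.1, -0.0, 0.3]
width: 0.0853
gripper_force: 0.0
```

Call:
apply_moves(steps=[-2, -2, 2, 0, -5, -4, 4, 0, -8, -6.5, 5, 0, -11, -9, 5, 0, -14, -11.5, 5, 0, -17, -14, 5, 0, -19, -16, 5, 0, -19, -16, 5, 0], jaw=255)

```text
clock: 13.48
position: [0.4329, -0.3172, 0.2041]
ee_rot: [0.0, 0.614, 0.79, -0.002]
contact_force: [0.5, 0.2, 0.4]
width: -0.0
gripper_force: 0.0
```

```bash
python3 - <<'E'
from h import *
s=get_state();print(s["position"],s["width"])
C=cam("scene");im=get_image("scene");cv2.imwrite("pics/scene5.png",im[:,:,::-1])
D=cam("side");i2=get_image("side");cv2.imwrite("pics/side5.png",i2[:,:,::-1])
a=im[150:310,190:350];b=i2[130:270,170:310]
cv2.imwrite('pics/c5.png',np.hstack([cv2.resize(a,(400,400),interpolation=2),cv2.resize(b,(400,400),interpolation=2)])[:,:,::-1])
xs=np.array([.25,-.968]);ys=np.array([.968,.25]);pan=np.array([.6113,-.0915])
P=lambda a,b,z:[*(pan+a*xs+b*ys),z]
print("exp",proj(C,[P(.085,.033,.09),P(.085,-.033,.09),P(-.085,-.033,.09),P(-.085,.033,.09),P(.085,.033,.045),P(.085,-.033,.045)]).round().tolist())
for c,t,m in blobs(im,(0,140,50),(22,255,255),60):
    if 210<c[0]<290 and 200<c[1]<300:
        k=cv2.findContours(m.astype(np.uint8),cv2.RETR_EXTERNAL,cv2.CHAIN_APPROX_NONE)[0][0]
        print(c,t,cv2.approxPolyDP(k,1.5,True)[:,0].tolist())
E
```

```text
[ 0.43287051 -0.31715022  0.20405749] -2.2341151880400914e-05
exp [[244.0, 272.0], [224.0, 264.0], [253.0, 231.0], [271.0, 237.0], [244.0, 283.0], [225.0, 275.0]]
[246.4 255.9] [ 223  233   47   49 1342] [[268, 236], [247, 233], [224, 262], [226, 274], [245, 281], [269, 246]]
```

View pics/c5.png

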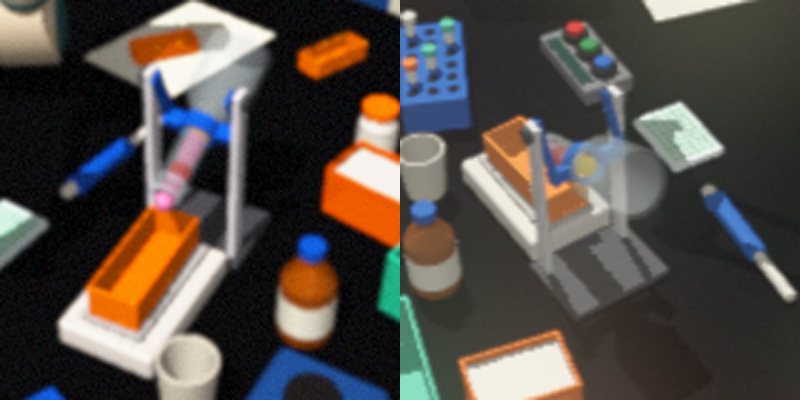

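The left crop shows the boat flat and lengthwise on the pan under the mouth, with the tubes still in the neck. Now the blue key.

Call:
apply_moves(steps=[0.4, 0.5, -4, 0, 0.4, 0.5, -8, 0, 0.4, 0.5, -12, 0, 0.4, 0.5, -14, 0, 0.4, 0.5, -14, 0, 0.4, 0.5, -14, 0])

```text
clock: 14.08
position: [0.4412, -0.3077, 0.0625]
ee_rot: [-0.001, 0.611, 0.791, 0.0]
contact_force: [-0.4, -0.3, -0.1]
width: 0.0001
gripper_force: 0.0
```

Call:
apply_moves(steps=[-0.4, -0.5, 0, 0, -0.4, -0.5, 0, 0, -0.4, -0.5, -1.2, 0, -0.4, -0.5, -1.8, 0, -0.4, -0.5, -2.1, 0, -0.4, -0.5, -2.1, 0, -0.4, -0.5, -2.1, 0])

```text
clock: 14.67
position: [0.4382, -0.3155, 0.0458]
ee_rot: [0.003, 0.612, 0.791, -0.0]
contact_force: [-2.9, 1.0, 15.7]
width: -0.0002
gripper_force: 8.2
```

Call:
apply_moves(steps=[0, 0, -0.3, 0, 0, 0, -0.3, 0, 0, 0, -0.3, 0])

```text
clock: 14.92
position: [0.4384, -0.3155, 0.0454]
ee_rot: [0.004, 0.612, 0.791, -0.0]
contact_force: [-5.0, 4.9, 33.8]
width: 0.0
gripper_force: 17.3
```

```bash
python3 - <<'E'
from h import *
s=get_state();print(s["position"],s["contact_force"],s["moment"],s["qpos"])
C=cam("wrist");im=get_image("wrist");D=cam("scene");j=get_image("scene")
cv2.imwrite('pics/c6.png',np.hstack([cv2.resize(im[180:384,100:400],(480,326)),cv2.resize(j[245:325,110:190],(320,326),interpolation=2)])[:,:,::-1])
E
```

```text
[ 0.43835026 -0.31553047  0.04541065] [-5.044107    4.90262029 33.78975533] [ 0.80914509  0.97978048 -0.02898052] [-7.52703793e-01  3.91763930e-01  1.84920773e+00 -8.84820168e-05
  8.93238251e-01 -1.00662335e+00]
```

View pics/c6.png

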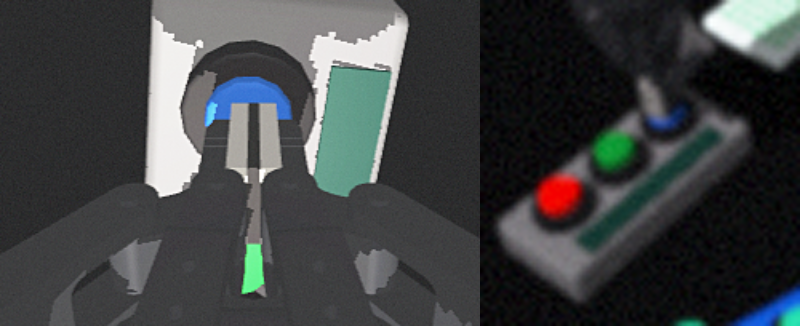

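The wrist crop shows the fingertips on the near half of the blue key, about 3 mm off centre toward the collar. I lift, centre and press again while reading the force profile.

Call:
apply_moves(steps=[0, 0, 1, 0, -0.2, 0.3, 1.6, 0, -0.2, 0.3, 1.6, 0, -0.2, 0.3, 1.6, 0, -0.2, 0.3, 1.6, 0])

```text
clock: 15.43
position: [0.4341, -0.3103, 0.0545]
ee_rot: [-0.001, 0.612, 0.791, 0.0]
contact_force: [-0.4, 0.1, 0.8]
width: 0.0001
gripper_force: 0.0
```

Call:
apply_moves(steps=[0, 0, -0.3, 0, 0, 0, -0.3, 0, 0, 0, -0.3, 0])

```text
clock: 15.68
position: [0.4344, -0.3106, 0.0513]
ee_rot: [-0.001, 0.612, 0.791, 0.0]
contact_force: [-0.8, 0.5, 0.9]
width: -0.0002
gripper_force: 0.7
```

Call:
apply_moves(steps=[0, 0, -0.2, 0, 0, 0, -0.2, 0, 0, 0, -0.2, 0])

```text
clock: 15.93
position: [0.4344, -0.3106, 0.0497]
ee_rot: [-0.0, 0.612, 0.791, 0.0]
contact_force: [-0.8, 0.7, 2.2]
width: 0.0
gripper_force: 1.0
```

Call:
apply_moves(steps=[0, 0, -0.2, 0, 0, 0, -0.2, 0, 0, 0, -0.2, 0])

```text
clock: 16.18
position: [0.4345, -0.3107, 0.048]
ee_rot: [-0.0, 0.612, 0.791, 0.0]
contact_force: [-0.9, 0.9, 3.2]
width: 0.0004
gripper_force: 1.5
```

Call:
apply_moves(steps=[0, 0, -0.3, 0, 0, 0, -0.3, 0, 0, 0, -0.3, 0])

```text
clock: 16.43
position: [0.4346, -0.3108, 0.0459]
ee_rot: [0.0, 0.612, 0.791, -0.0]
contact_force: [-2.5, 2.1, 10.7]
width: -0.0
gripper_force: 5.2
```

Force climbs gently from 0.0515 and knees hard at 0.046, so the key is fully down. Lifting and moving above the bottle.

Call:
apply_moves(steps=[0, 0, -0.1, 0, 0, 0, -0.1, 0, 0, 0, 3, 0, 0, 0, 7, 0, 0, 0, 11, 0, 0, 0, 15, 0, 0, 0, 19, 0, 0, 2, 23, 0])

```text
clock: 17.1
position: [0.435, -0.2948, 0.2741]
ee_rot: [0.002, 0.613, 0.79, -0.001]
contact_force: [1.0, -0.2, -0.5]
width: 0.0004
gripper_force: 0.0
```

Call:
apply_moves(steps=[1, 3, 2.5, 0, 2, 6, 5, 0, 3, 9.5, 7, 0, 4, 13.5, 8, 0, 5, 17.5, 8, 0, 6, 21.5, 8, 0, 7, 25.5, 8, 0, 8, 29.5, 8, 0])

```text
clock: 17.77
position: [0.5148, 0.0048, 0.352]
ee_rot: [0.0, 0.612, 0.791, 0.0]
contact_force: [-0.1, -0.7, -0.2]
width: -0.0
gripper_force: 0.0
```

Call:
apply_moves(steps=[2, 3, 0, 0, 4, 6, 0, 0, 4.6, 9, 0, 0, 4.6, 10.3, 0, 0, 4.6, 10.3, 0, 0, 4.6, 10.3, 0, 0])

```text
clock: 18.27
position: [0.5603, 0.1058, 0.3517]
ee_rot: [0.0, 0.611, 0.791, -0.001]
contact_force: [0.6, -0.2, -0.0]
width: -0.0002
gripper_force: 0.0
```

Call:
apply_moves(steps=[0, 0, -3, 0, 0, 0, -5.5, 0, 0, 0, -6.5, 0, 0, 0, -6.5, 0, 0, 0, -6.5, 0])

```text
clock: 18.68
position: [0.5605, 0.1047, 0.2877]
ee_rot: [0.0, 0.612, 0.79, -0.0]
contact_force: [-0.6, -0.9, -0.2]
width: -0.0002
gripper_force: 0.0
```

Call:
apply_moves(steps=[0, 0, -3.2, 0, 0, 0, 0, 0, 0, 0, 0, 0, 0, 0, 0, 0])

```text
clock: 19.02
position: [0.5632, 0.1056, 0.2907]
ee_rot: [0.003, 0.612, 0.791, 0.003]
contact_force: [0.3, 0.2, 0.5]
width: -0.0002
gripper_force: 0.0
```

```bash
cat > t.py <<'E'
from h import *
s=get_state();print(s["clock"],s["position"],s["contact_force"])
C=cam("scene");im=get_image("scene");n=int(s["clock"]*100);cv2.imwrite(f"pics/s{n}.png",im[:,:,::-1])
D=cam("side");i2=get_image("side");cv2.imwrite(f"pics/d{n}.png",i2[:,:,::-1])
for k,lo,hi in(("pink",(140,60,60),(179,170,255)),("redcap",(0,120,60),(8,255,255)),("yellow",(18,90,80),(32,255,255))):
    for nm,I in(("scene",im),("side",i2)):
        for c,t,m in blobs(I,lo,hi,8):
            if nm=="scene" and 205<c[0]<320 and 165<c[1]<300 or nm=="side" and 180<c[0]<280 and 170<c[1]<240: print(nm,k,c,t[4])
E
python3 t.py; python3 - <<'E'
import sys;sys.path.insert(0,'.')
import cv2
im=cv2.imread("pics/scene0.png")[:,:,::-1].copy()
from h import *
print("initial")
for k,lo,hi in(("pink",(140,60,60),(179,170,255)),("redcap",(0,120,60),(8,255,255)),("yellow",(18,90,80),(32,255,255))):
    for c,t,m in blobs(im,lo,hi,8):
        if 205<c[0]<320 and 165<c[1]<300: print(k,c,t[4])
E
```

```text
19.0167 [0.56315818 0.10557236 0.29067239] [0.31499235 0.18248382 0.50487205]
scene pink [255.6 229.1] 46
scene pink [242.2 264.2] 87
side pink [210.4 182.6] 43
scene redcap [246.4 258.2] 22
scene redcap [237.  263.6] 8
side redcap [213.2 187.5] 13
scene yellow [262.8 216.5] 39
initial
pink [266.1 211. ] 62
pink [261.3 219.6] 18
pink [255.5 230.1] 64
redcap [262.8 217.8] 13
```

One tap moved both: tube A's pink now appears in the boat at (242,264), and the yellow cap is at (263,216). Tap again.

Call:
apply_moves(steps=[0, 0, -3.2, 0, 0, 0, 0, 0, 0, 0, 0, 0, 0, 0, 0, 0, 0, 0, 0, 0])

```text
clock: 19.53
position: [0.5633, 0.106, 0.2894]
ee_rot: [0.003, 0.612, 0.791, 0.002]
contact_force: [-0.1, 0.4, 0.7]
width: 0.0
gripper_force: 0.0
```

```bash
python3 t.py
```

```text
19.5333 [0.56331438 0.1059885  0.28941418] [-0.08524318  0.40761391  0.74257632]
scene pink [242.8 258.6] 195
scene pink [312.5 254.3] 10
side pink [210.6 181.9] 51
scene redcap [239.2 252.2] 10
scene redcap [248.4 260.7] 20
scene redcap [237.4 262.3] 10
side redcap [213.  187.8] 11
scene yellow [249.7 246.3] 44
```

Call:
apply_moves(steps=[0, 0, 4, 0, 0, 0, 8, 0, 0, -2, 11, 0, 1, -6, 12, 0, 2, -10, 12, 0, 3, -14, 12, 0, 4, -18, 12, 0, 4.5, -20, 12, 0])

```text
clock: 20.3
position: [0.6073, -0.0992, 0.4072]
ee_rot: [0.002, 0.613, 0.79, -0.001]
contact_force: [0.7, 0.5, -0.2]
width: -0.0001
gripper_force: 0.0
```

Call:
apply_moves(steps=[0, 0, 0, 0, 0, 0, 0, 0, 0, 0, 0, 0])

```text
clock: 20.55
position: [0.6059, -0.0937, 0.4075]
ee_rot: [0.0, 0.612, 0.791, 0.001]
contact_force: [-0.2, 0.8, 0.8]
width: 0.0001
gripper_force: 0.0
```

```bash
python3 t.py; python3 - <<'E'
from h import *
C=cam("wrist");w=get_image("wrist");j=get_image("scene");d=get_image("side")
cv2.imwrite("pics/w7.png",w[:,:,::-1])
xs=np.array([.25,-.968]);ys=np.array([.968,.25]);pan=np.array([.6113,-.0915])
P=lambda a,b,z:[*(pan+a*xs+b*ys),z]
print(proj(C,[P(a,b,.09) for a in(.085,-.085) for b in(.033,-.033)]).round().tolist())
r=lambda a,s:cv2.resize(a,s,interpolation=2)
cv2.imwrite('pics/c7.png',np.hstack([r(w,(480,360)),np.vstack([r(j[200:310,200:320],(196,180)),r(d[140:250,175:295],(196,180))])])[:,:,::-1])
E
```

```text
20.55 [ 0.60594814 -0.09372787  0.40752533] [-0.22152096  0.8188042   0.82536929]
scene pink [313.  254.6] 9
scene pink [241.1 261.6] 178
side pink [208.2 182.8] 18
scene redcap [235.4 257. ] 9
scene redcap [248.5 261.4] 22
side redcap [212.8 187.3] 15
scene yellow [245.1 251.2] 44
[[283.0, 205.0], [239.0, 205.0], [287.0, 86.0], [238.0, 86.0]]
```

View pics/c7.png

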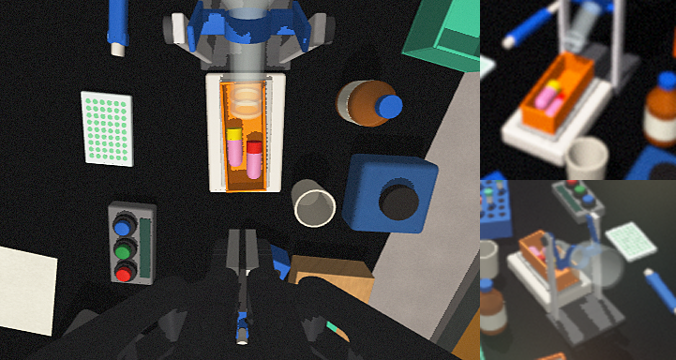

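The view shows both tubes lying in the boat (yellow cap (233,135), red cap (254,147)), the boat straight on the pan and the neck empty. Last, the green key.

Call:
apply_moves(steps=[-2.3, -3.3, 0, 0, -4.6, -6.7, 0, 0, -7, -10, 0, 0, -9.3, -13.4, -2, 0, -11.6, -16.8, -5, 0, -14, -20, -8, 0, -16.2, -23.5, -11, 0, -16.2, -26.8, -14, 0])

```text
clock: 21.47
position: [0.4475, -0.3388, 0.2886]
ee_rot: [0.001, 0.612, 0.791, -0.0]
contact_force: [0.4, 0.3, -0.5]
width: 0.0
gripper_force: 0.0
```

Call:
apply_moves(steps=[0, 0, -4, 0, 0, 0, -8, 0, 0, 0, -12, 0, 0, 0, -16, 0, 0, 0, -19, 0, 0, 0, -19.5, 0, 0, 0, -19.5, 0, 0, 0, -19.5, 0])

```text
clock: 22.13
position: [0.4507, -0.3394, 0.0946]
ee_rot: [0.001, 0.612, 0.791, -0.0]
contact_force: [0.6, -0.3, 0.1]
width: -0.0
gripper_force: 0.0
```

Call:
apply_moves(steps=[-0.6, -2.2, 0, 0, -0.6, -2.2, 0, 0, -0.6, -2.2, -2, 0, -0.6, -2.2, -3.5, 0, -0.6, -2.2, -3.5, 0, -0.6, -2.2, -3.5, 0])

```text
clock: 22.63
position: [0.4442, -0.3612, 0.0596]
ee_rot: [0.001, 0.612, 0.791, -0.0]
contact_force: [-0.1, -0.2, 0.5]
width: -0.0001
gripper_force: 0.0
```

Centred. Press.

Call:
apply_moves(steps=[0, 0, -0.7, 0, 0, 0, -1.1, 0, 0, 0, -1.4, 0, 0, 0, -1.6, 0, 0, 0, -1.6, 0, 0, 0, -1.6, 0])

```text
clock: 23.13
position: [0.445, -0.3621, 0.0457]
ee_rot: [0.003, 0.612, 0.791, -0.0]
contact_force: [-2.5, 1.3, 19.0]
width: -0.0
gripper_force: 9.4
```

Call:
apply_moves(steps=[0, 0, 0, 0, 0, 0, 2, 0, 0, 0, 5, 0, 0, 0, 9, 0, 0, 0, 13, 0, 0, 0, 13, 0, 0, 0, 13, 0])

```text
clock: 23.72
position: [0.4447, -0.362, 0.1752]
ee_rot: [0.003, 0.612, 0.791, -0.0]
contact_force: [-0.0, 0.1, -0.2]
width: 0.0004
gripper_force: 0.0
```

```bash
python3 t.py; python3 -c "
from rig import *
print(sign_off())"
```

```text
23.7167 [ 0.44474908 -0.36202371  0.17515154] [-0.02252843  0.10819175 -0.21062727]
scene pink [241.1 261.6] 177
side pink [208.2 182.8] 18
scene redcap [235.8 256.5] 12
scene redcap [248.6 261.4] 24
side redcap [212.6 187.1] 17
scene yellow [245.3 251.3] 44
the job is handed in; nothing more can be done
None
```

The job is handed in at about 24 s: the boat sits lengthwise on the pan, centred to within about 4 mm. The blue key was pressed twice because the first press was about 3 mm off centre. Two taps dropped both tubes into the boat, and green was pressed last; the red key was not touched.

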